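# Draw the long spoon slantwise out of the under-shelf tray

## Robot

A 6-joint arm with a two-finger parallel gripper is mounted at the origin on the work surface. World frame = base frame: x ahead of the robot, y to its left, z up, the work surface at z = 0. Lengths are in m, angles in degrees, forces in N, time in s.
With the tool pointing down it reaches from about 0.275 to 0.85 m from the base axis. Payload 5.2 kg.
Tool frame: the origin (TCP) lies between the finger pads; the fingertips stand env.finger_overhang ahead of it and the grasp point (between the pads) lies 5 mm behind it (env.finger_overhang is the distance from the TCP to the fingertips, in m); z points along the fingers, y is the direction in which the jaws open and shut (so a half turn about z gives the same grasp; the last joint's range is limited). The gripper opens to 85 mm and grips with 20 to 120 N. Pads are 22 mm wide; open, the fingers measure 114 mm over their backs; the gripper's body (76 mm by 85 mm) begins 54 mm behind the grasp point. The pads swing forward as they close: fully open they stand 13 mm farther back than shut.
Start: joints at [54.156, 14.817, 87.949, -0, 77.235, -11.62], TCP at [0.226, 0.502, 0.245] pointing down, gripper open.
Joint ranges: [-179.93, 179.93], [-52.35, 119.4], [10.71, 147.94], [-69.91, 249.91], [12.55, 155.21], [-178.61, 178.61]. Speed limits (degrees/s): [147.25, 147.25, 180, 180, 180, 180].

## Interface

Orientations are given as [roll, pitch, yaw] about the fixed x, y, z axes, in that order (R = Rz(yaw) Ry(pitch) Rx(roll)).
In Python, from station import env gives the robot as it stands. Calls block until the motion is done:
- env.goto(position, orientation): joint-space move of the TCP to a pose.
- env.servo_line(position, rot=None, speed=0.15, guard=None): straight line of the TCP; rot=None keeps the orientation; speed is the mean speed in m/s. With guard (N) it stops when the force on the tool has changed by that much, and returns True; else False.
- env.move_joints(angles): joint-space move.
- env.gripper_open() and env.grasp(effort=None): open the fingers fully, or close them until they stop; effort is the grip in N (None keeps the last).
- env.sleep(seconds).
- env.ik(position, orientation): joint angles nearest the present ones, or None.
- env.state(): the state.
- env.get_image(name): name is "side" or "top"; returns the picture (400x640x3 uint8, red, green, blue); there is no depth.
- env.camera_model(name): a dict with "fx", "fy", "cx", "cy" (pixels), "dist_coeffs" ([k1, k2, p1, p2, k3] as OpenCV has them; the pictures are not rectified), "R" (3x3) and "t" (3): a world point X has camera coordinates R X + t. Camera axes: x right, y down, z forward; pixel columns grow to the right and rows downward; lengths in m; the calibration is good to about 2 mm. A picture is of the moment at which its call begins. camera_model takes no time and is no camera call.
A pose or a line that the arm cannot do raises env.MotionError and nothing moves.
- env.job_done(): hands the job in, once; it reports no verdict.
The state is a dict: "time": time; "joints": joint angles; "joint_velocities": joint speeds; "joint_torque": joint torques, N m; "ee_pos": TCP position; "eef_rot": TCP orientation; "force": force on the tool from outside, world axes, zero at the start; "ft_torque": the same for the moment, N m; "width": finger opening in m.
Only numpy, scipy, OpenCV 4.12 (cv2) and the standard library are available. Lean on these libraries where they do the work, as an engineer would, in place of code of your own. Each camera call takes 0.05 s, during which the arm holds its last target. There are 200 camera calls.

## Task

Pull the utensil tray under the lower glass shelf out as far as it goes, then take the long cooking spoon out of it: the spoon is longer than the gap between the tray's front and the edge of the glass, so raise its handle end first and draw it out at a slant, without forcing it or yourself against the glass. Finish still holding the spoon still in the air, all of it in front of the lower shelf and at least 5 cm higher than that shelf's glass, touching nothing else. Leave the tray open with the short spatula lying in it, and leave everything else where it stands.

Things in the scene. Friction and masses are not known exactly. Their poses are not given: they have to be found in the camera images.
- rack: Fixed chrome-bracket rack, 720 mm wide (y), with two clear glass shelves and a utensil tray under the lower one. Origin on the counter (z = 0) straight below the middle of the lower glass's front edge; +x to the rack's back, away from the robot, z up. Uprights and legs at y = +-335 mm. Upper glass 335 to 343 mm high, set back: x 120 to 250 mm.
- lower_shelf: The lower glass, 270 mm deep, 720 mm wide, underside 122 mm and top 130 mm above the counter, fixed to the rack; origin and axes are the rack's (x = 0 is its front edge). Bare over the tray; things stand on its two ends.
- tray (a joint): How far the white plastic utensil tray is pulled out along the rack's -x (towards the robot), m: 0 in, 0.135 out at its stop; starts a little ajar. About 1.5 N of friction; stays where left. Its front panel is 276 mm wide, 12 mm thick, top 116 mm above the counter; the panel's back face is 2 mm (tray in) or 137 mm (tray out) in front of the glass edge: out, the opening between panel and glass is 137 by 250 mm.
- tray_handle (a point): Middle of the tray's chrome bar handle: a round bar of 12 mm diameter, 120 mm long, level, along the rack's y, 95 mm above the counter, its axis 36 mm in front of the front panel (30 mm of free space behind the bar; open from above). Moves with the tray. Axes as the rack's.
- tray_floor (a point): Centre of the tray's inner floor, 50 mm above the counter; moves with the tray; axes as the rack's. The inside is 258 mm front to back (x) and 250 mm wide (y +-125 mm), side walls up to 108 mm above the counter.
- spoon: The long cooking spoon: stiff yellow silicone, 230 mm, about 0.09 kg, lying flat in the left or right half of the tray, nearly along the rack's x, handle to the front. Origin at mid-length (near its balance) on its underside; +x to the bowl, z up. Flat-sided handle 18 mm wide, 14 mm high, x -115 to 20 mm; neck 12 by 10 mm; oval bowl 76 long, 58 wide, 16 mm high, x 39 to 115 mm.
- spoon_end (a point): Outer end of the spoon's handle (x = -115 mm, 7 mm above its underside); axes as the spoon's.
- spoon_bowl (a point): Middle of the spoon's bowl (x = +77 mm, 8 mm above its underside; the far tip is 38 mm beyond); axes as the spoon's.
- spatula: The short spatula of the same yellow silicone, 164 mm long, 12 mm high, handle 16 mm wide, blade 44 mm wide, lying in the other half of the tray, beside the spoon. Stays in the tray. Origin at mid-length on its underside.
- saucepan_lid: Stainless steel saucepan lid, 172 mm across, black knob to 50 mm high, lying on the counter at the right front. Leave alone. Origin under its centre.
- cup: Green plastic cup, 76 mm across, 100 mm high, standing on the lower glass, to the right (rack -y) of the tray, near the front edge. Leave alone. Origin under its centre.
- dish: White ceramic bowl, 124 mm across, 45 mm high, on the counter at the left front. Leave alone. Origin under its centre.
- jar: Small empty glass jar with steel lid, 48 mm across, 78 mm high, on the counter at the left, nearer the robot than the bowl. Leave alone. Origin under its centre.
- carousel_jar (a point): Top of one of the six small glass jars in the rotating white plastic spice carousel (184 mm across, 167 mm high) on the lower glass at its left (rack +y) end; turns with the carousel, 63 mm from its axis. Leave alone.
Mind the look-alikes: they are no part of the job. What is shaped like the spoon but black is not meant.

How it is judged (in metres and radians):
On the way, in this order (a step that is already met when the one before it is completed fails the run):
1. the tray is pulled out to its stop (value of joint tray above 0.124 m), for 0.2 s.
2. the gripped spoon is tilted: its handle end is up over the tray's front while its bowl is still under the glass (z of spoon_end in the frame of rack above 0.121 m and x of spoon_bowl in the frame of rack above 0 m and z of spoon_bowl in the frame of rack below 0.122 m and contact force between the fingers and spoon above 0.5 N), for 0.1 s.
At the end, for the whole second after the job is handed in: The gripper holds the spoon at rest; its handle end and bowl centre are in front of the lower glass (bowl centre by 25 mm) and 40 mm or more above its top; rack, tray and spatula do not touch it. The tray is still out by more than 100 mm, the spatula lying on its floor (z of each of spoon_end, spoon_bowl in the frame of rack above 0.17 m and x of spoon_end in the frame of rack below 0 m and x of spoon_bowl in the frame of rack below -0.025 m and contact force between the fingers and spoon above 1 N and linear speed of spoon below 0.03 m/s and angular speed of spoon below 0.3 rad/s and contact force between spoon and rack below 0.1 N and contact force between spoon and spatula below 0.1 N and value of joint tray above 0.1 m and z of spatula in the frame of tray_floor between -0.01 and 0.025 m and x of spatula in the frame of tray_floor between -0.14 and 0.14 m); the arm keeps its last pose, push and grip.
It fails at once if the cup or a jar of the carousel is moved by more than 30 mm (distance of any of cup, carousel_jar from where it was at the start of the episode above 0.03 m).
It fails at once if the saucepan lid, the bowl or the jar on the counter is moved by more than 30 mm (distance of any of saucepan_lid, dish, jar from where it was at the start of the episode above 0.03 m).
It fails at once if the spoon is forced against the glass with more than 12 N (contact force between spoon and lower_shelf above 12 N).
It fails at once if the robot is pressed against the glass with more than 12 N (contact force between any of the arm, the fingers and lower_shelf above 12 N).
It also fails if it takes over 50 s, if anything falls off the work surface, if the arm or the gripper's body presses on something with over 40 N, if the wrist force passes 120 N, or if a joint passes its speed limit or range.

## Working session

There is one attempt and no reset: what is moved stays moved. The work goes in short steps, each a Python script; the robot and the scene stay as the last script left them, time stands still between calls to the robot, and variables do not carry over. Pictures are saved under pics/ and viewed, about 8 in all and at most 12, crops included, and the job is handed in when it is done.

```bash
ls; mkdir -p pics; python3 - <<'E'
from station import env
import cv2
for n in("top","side"):
    im=env.get_image(n); cv2.imwrite(f"pics/{n}0.png",im[:,:,::-1])
    m=env.camera_model(n); print(n,m)
print(env.finger_overhang,env.state())
E
```

```text
pics
top {'fx': 413.07826091380883, 'fy': 413.07826091380883, 'cx': 321.27342406317973, 'cy': 203.6723999414742, 'dist_coeffs': array([-0.08218952,  0.        ,  0.        ,  0.        ,  0.        ]), 'R': array([[-6.53142161e-04, -9.99970574e-01,  7.64360450e-03],
       [-9.85141374e-01, -6.69326083e-04, -1.71744071e-01],
       [ 1.71744133e-01, -7.64220433e-03, -9.85111948e-01]]), 't': array([-0.00210418,  0.56560051,  1.13254449])}
side {'fx': 465.7302893714982, 'fy': 465.7302893714982, 'cx': 320.60773446499127, 'cy': 200.66974948367144, 'dist_coeffs': array([0.0246755, 0.       , 0.       , 0.       , 0.       ]), 'R': array([[ 0.73625776, -0.67656459,  0.01359633],
       [-0.41988978, -0.47250854, -0.77487305],
       [ 0.53067606,  0.56479734, -0.63197064]]), 't': array([-0.40093003,  0.36116373,  0.99221417])}
0.014 {'time': 0.1, 'joints': array([ 5.41564344e+01,  1.48536586e+01,  8.80040025e+01,  5.61832733e-04,
        7.72347769e+01, -1.16194038e+01]), 'joint_velocities': array([-0.03921172, -0.14123708, -0.19936583,  0.05530371,  0.03314723,
       -0.1229161 ]), 'joint_torque': array([ 3.53085619e-03, -4.46968317e+01, -2.91250366e+01, -2.84034159e-04,
        6.33858857e-03,  9.52345999e-06]), 'ee_pos': array([0.22537772, 0.50121516, 0.24457683]), 'eef_rot': array([-1.79909567e+02, -1.91544208e-02,  1.55775699e+02]), 'force': array([-0.61443661, -0.63317102,  0.28509377]), 'ft_torque': array([-0.0092381 , -0.05464865, -0.01499316]), 'width': 0.08533066347851337}
```

View pics/top0.png

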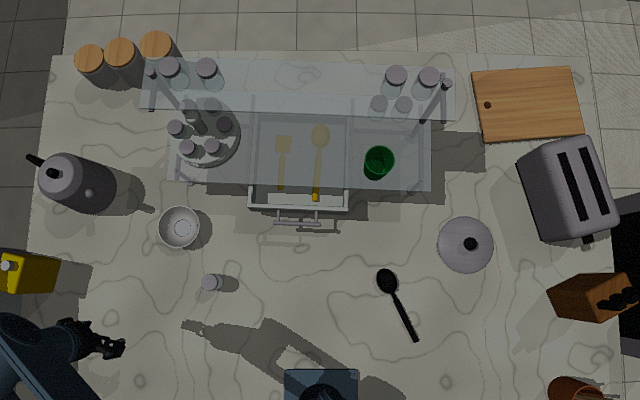

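View pics/side0.png

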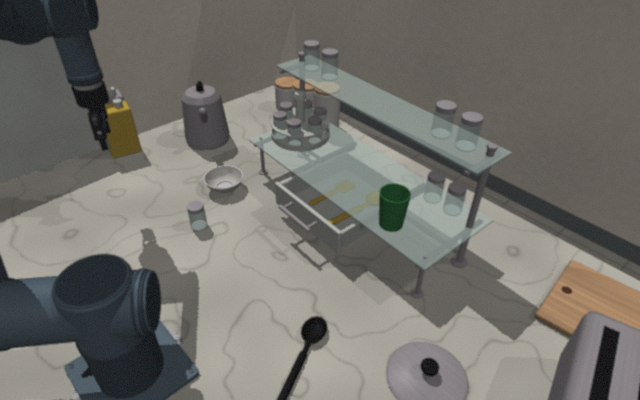

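The top view shows the yellow spoon in the tray, with its bowl at (321,134) and its handle end at (316,197). The spatula is at (283,160). The tray bar is at about (298,222), and its shadow is below and to the right of it. The glass front edge runs from about (167,189) to (431,191).

Look-alikes for the spoon:
- Black spoon on the counter at (395,300): wrong colour.
- Yellow spatula at (283,160): square blade and shorter.

I choose the yellow oval-bowled one at (318,165) and will check it in a close crop.

```bash
cat > h.py <<'E'
import numpy as np, cv2
def ray(cam,uv):
    K=np.array([[cam['fx'],0,cam['cx']],[0,cam['fy'],cam['cy']],[0,0,1]])
    p=cv2.undistortPoints(np.array([[uv]],float),K,cam['dist_coeffs'])[0,0]
    R,t=np.array(cam['R']),np.array(cam['t'])
    return -R.T@t, R.T@np.array([p[0],p[1],1])
def onz(cam,uv,z):
    o,d=ray(cam,uv); return o+d*(z-o[2])/d[2]
def pix(cam,X):
    K=np.array([[cam['fx'],0,cam['cx']],[0,cam['fy'],cam['cy']],[0,0,1]])
    return cv2.projectPoints(np.array([X],float),cv2.Rodrigues(np.array(cam['R']))[0],np.array(cam['t']),K,cam['dist_coeffs'])[0][0,0]
E
python3 - <<'E'
import cv2
a=cv2.imread('pics/top0.png')[110:240,160:440]
b=cv2.resize(a,None,fx=2.8,fy=2.8,interpolation=cv2.INTER_CUBIC)
c=cv2.imread('pics/top0.png')[175:240,240:360]
c=cv2.resize(c,(784,425//2*2),interpolation=cv2.INTER_CUBIC)[:226]
cv2.imwrite('pics/c1.png',cv2.convertScaleAbs(b,alpha=1.4))
E
```

```text
(no output)
```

View pics/c1.png

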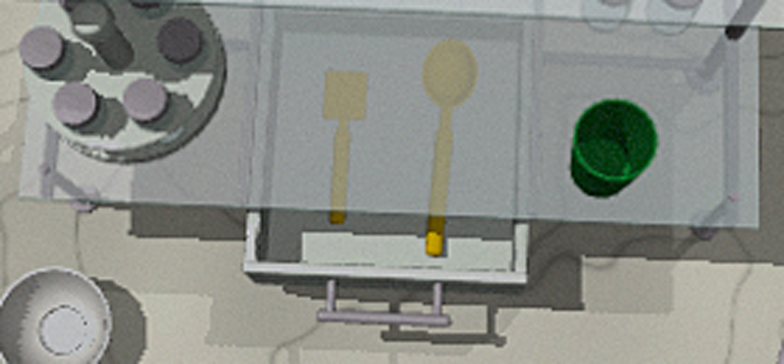

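The crop confirms the choice: oval bowl at (320,136), handle end at (315,200). The square-bladed one on the left is the spatula. The bar runs from (274,223) to (321,225), and the glass front edge from (167,181) to (431,191).

```bash
python3 - <<'E'
from station import env
from h import *
c=env.camera_model('top')
f=lambda p:(160+(p[0]+.5)/2.8-.5,110+(p[1]+.5)/2.8-.5)
def P(n,p,z):
    X=onz(c,f(p),z);print(n,X.round(4));return X
L=P('glassL',(20,198),.13);R=P('glassR',(758,228),.13)
O=(L+R)/2;print(np.linalg.norm(L-R),O)
y=(L-R)[:2]/np.linalg.norm((L-R)[:2]);ex=np.array([y[1],-y[0]]);print('yaw',np.degrees(np.arctan2(ex[1],ex[0])))
B1=P('barL',(318,316),.098);B2=P('barR',(450,321),.098)
pl=P('panL',(245,270),.116);pr=P('panR',(528,281),.116)
se=P('end',(434,254),.062);sb=P('bowl',(449,72),.064)
P('spatEnd',(336,222),.06);
for n,X in(('bar',(B1+B2)/2),('panL',pl),('panR',pr),('end',se),('bowl',sb)):
    d=(X-O)[:2];print(n,(d@ex).round(4),(d@y).round(4))
cs=env.camera_model('side'); print('side bar',[pix(cs,B) for B in(B1,B2)],[pix(cs,B) for B in(L,R)])
E
```

```text
glassL [0.6153 0.4174 0.13  ]
glassR [ 0.5861 -0.2958  0.13  ]
0.7138032511549264 [0.60067272 0.06083935 0.13      ]
yaw -2.345818547364082
barL [0.5049 0.1289 0.098 ]
barR [0.5001 0.0007 0.098 ]
panL [0.5471 0.1982 0.116 ]
panR [ 0.5366 -0.0742  0.116 ]
end [0.5727 0.0167 0.062 ]
bowl [0.7649 0.0015 0.064 ]
spatEnd [0.6062 0.1166 0.06  ]
bar -0.0983 -0.0001
panL -0.0591 0.135
panR -0.0585 -0.1375
end -0.0261 -0.0453
bowl 0.1665 -0.0526
side bar [array([278.43433169, 205.18542597]), array([308.19662265, 229.83798383])] [array([248.22804316, 138.8718931 ]), array([423.48884547, 268.87729678])]
```

```bash
cat >> h.py <<'E'
O=np.array([.6007,.0608]);YAW=-2.35
ex=np.array([np.cos(np.radians(YAW)),np.sin(np.radians(YAW))]);ey=np.array([-ex[1],ex[0]])
def W(x,y,z): return [*(O+x*ex+y*ey),z]
E
python3 - <<'E'
from station import env
from h import *
for yw in(87.65,-92.35):
    j=env.ik(W(-.125,0,.25),[180,0,yw]); print(yw,None if j is None else np.round(j,1))
rot=min([[180,0,87.65],[180,0,-92.35]],key=lambda r:abs(env.ik(W(-.125,0,.25),r)[5]))
env.goto(W(-.125,0,.25),rot)
print(env.state()['ee_pos'])
env.servo_line(W(-.125,0,.13),speed=.12)
cv2.imwrite('pics/s1.png',cv2.resize(env.get_image('side')[130:300,200:440,::-1],None,fx=3,fy=3,interpolation=cv2.INTER_CUBIC))
print(env.servo_line(W(-.125,0,.072),speed=.05,guard=5),env.state()['ee_pos'],env.state()['force'])
cv2.imwrite('pics/s2.png',cv2.resize(env.get_image('side')[130:300,200:440,::-1],None,fx=3,fy=3,interpolation=cv2.INTER_CUBIC))
print(env.state()['time'])
E
```

```text
87.65 [-5.4  7.4 96.6  0.  76.  -3.1]
-92.35 [ -5.4   7.4  96.6  -0.   76.  176.9]
[0.47567955 0.06671685 0.2500163 ]
True [0.47635894 0.06588274 0.07475029] [0.36906021 0.33734717 4.85111802]
4.2
```

View pics/s2.png

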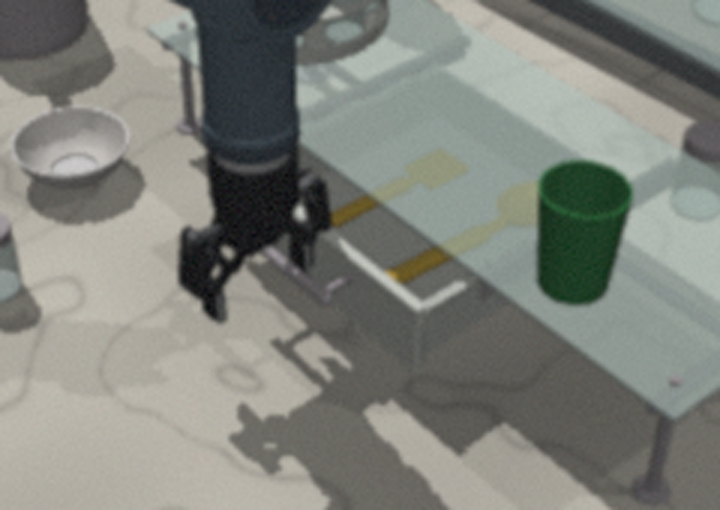

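The arm stopped with 5 N up, at TCP z 0.075. The back finger is at about crop (310,240), near the bar, and something touched lightly. I'll check the geometry by projection and try a short, guarded pull after backing off upwards slightly.

```bash
python3 - <<'E'
from station import env
from h import *
c=env.camera_model('side')
for n,p in(('bar mid',W(-.0965,0,.095)),('barR',W(-.0965,-.06,.095)),('tip hook',W(-.0755,0,.0735)),('finger top',W(-.0755,0,.11)),('panel top mid',W(-.058,0,.116))):
    print(n,(pix(c,p)-[200,130])*3)
env.servo_line(W(-.125,0,.078),speed=.03); print(env.state()['force'])
print(env.servo_line(W(-.160,0,.078),speed=.05,guard=8),env.state()['ee_pos'],env.state()['force'])
cv2.imwrite('pics/s3.png',cv2.resize(env.get_image('side')[130:300,200:440,::-1],None,fx=3,fy=3,interpolation=cv2.INTER_CUBIC))
E
```

```text
bar mid [280.25595734 263.10640965]
barR [322.94426465 298.75621854]
tip hook [299.27168661 271.27472259]
finger top [298.6682005  240.44366662]
panel top mid [314.04151435 227.22457501]
[-0.08665036  0.58925609 -0.22036728]
False [0.44061944 0.06745679 0.07801476] [ 0.43446819 -0.24144833  0.26700044]
```

View pics/s3.png

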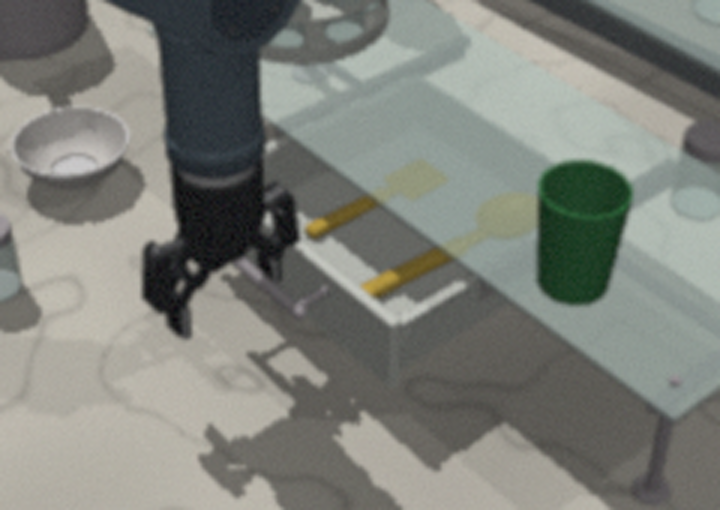

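The hook works: the tray followed and the utensils moved forward with it. I'll pull on to the stop, then unhook and look from above.

```bash
python3 - <<'E'
from station import env
from h import *
print(env.servo_line(W(-.245,0,.078),speed=.06,guard=8),env.state()['ee_pos'],env.state()['force'])
p=env.state()['ee_pos'][:2]-O; x=p@ex; print('tcp rack x',x)
env.servo_line(W(x+.008,0,.078),speed=.05)
print(env.servo_line(W(x+.008,0,.2),speed=.15,guard=8))
env.goto(W(-.22,.16,.32),[180,0,87.65])
im=env.get_image('top')[:,:,::-1];cv2.imwrite('pics/top2.png',im)
cv2.imwrite('pics/c2.png',cv2.convertScaleAbs(cv2.resize(im[110:270,220:380],None,fx=3.7,fy=3.7,interpolation=cv2.INTER_CUBIC),alpha=1.3))
print(env.state()['time'])
E
```

```text
True [0.37883076 0.06985244 0.07846382] [ 2.70862344 -0.2213986   0.89461547]
tcp rack x -0.2220538318134216
False
8.5083
```

View pics/c2.png

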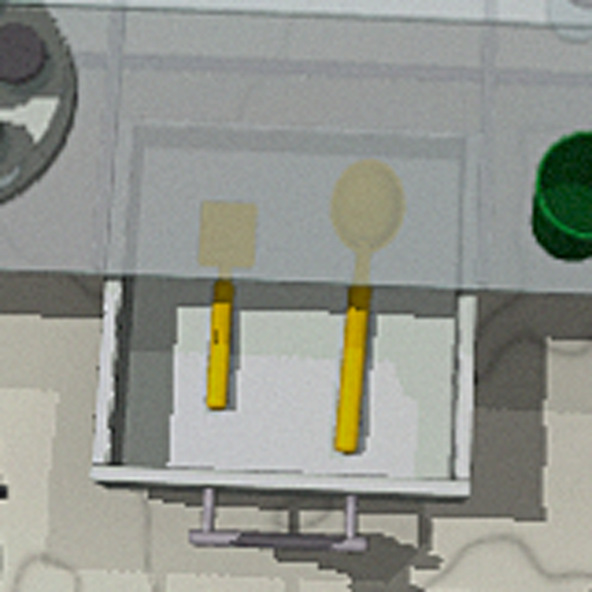

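The tray is at its stop: the measured TCP x of -0.222 matches the prediction. Spoon handle end is at crop (345,450), bowl centre at (367,207), handle free from row 285 to 450. Next I measure it and grip it.

```bash
cat > g.py <<'E'
from station import env
from h import *
c=env.camera_model('top')
im=cv2.imread('pics/top2.png');hsv=cv2.cvtColor(im,cv2.COLOR_BGR2HSV)
m=cv2.inRange(hsv,(18,150,60),(32,255,255));m[:,:300]=0;m[:180]=0;m[240:]=0;m[:,340:]=0
v,u=np.nonzero(m);print(len(u),u.min(),u.max(),v.min(),v.max())
P=np.array([onz(c,(a,b),.062)[:2] for a,b in zip(u,v)])
f=lambda p:(220+(p[0]+.5)/3.7-.5,110+(p[1]+.5)/3.7-.5)
e=onz(c,f((345,451)),.06)[:2];b=onz(c,f((367,207)),.064)[:2]
vx,vy,x0,y0=cv2.fitLine(P.astype(np.float32),cv2.DIST_L2,0,.01,.01).ravel()
d=np.array([vx,vy])*np.sign(vx);p0=np.array([x0,y0])
sy1=np.degrees(np.arctan2(*d[::-1]));sy2=np.degrees(np.arctan2(*(b-e)[::-1]))
E0=p0+d*((P-p0)@d).min()
R=lambda q:((q-O)@ex,(q-O)@ey)
print('yaw mask',sy1,'yaw e-b',sy2,'len',np.linalg.norm(b-e),'end',e,R(e),'maskend',E0,R(E0),'bowl',R(b))
E
python3 g.py
```

```text
259 311 319 187 232
yaw mask -5.054092 yaw e-b -4.997995972579326 len 0.19024806029494687 end [0.48446471 0.02155148] (np.float64(-0.11452819452361401), np.float64(-0.043981591864254835)) maskend [0.48320532 0.02153358] (np.float64(-0.11578579344891694), np.float64(-0.04405111375092339)) bowl (np.float64(0.07551672255987803), np.float64(-0.05277101372910875))
```

```bash
cat > t.py <<'E'
from station import env
from h import *
from scipy.spatial.transform import Rotation as Ro
SY=-5.0;S=.045;GZ=.0675
d=np.array([np.cos(np.radians(SY)),np.sin(np.radians(SY)),0]);n=np.array([-d[1],d[0],0])
E=np.array([.4835,.0215,.05]);TIP=E+.23*d
def pose(th,back,up,tz0=-5):
    r=Ro.from_rotvec(np.radians(th)*n)
    p=TIP-back*d+[0,0,up]+r.apply(-(.23-S)*d+[0,0,GZ-.05])
    return p,(r*Ro.from_euler('xyz',[180,0,tz0],degrees=True)).as_euler('xyz',degrees=True)
A=[(5,0,.002),(10,0,.003),(15,0,.003),(20,0,.004),(22.5,0,.004)]
B=[(24.5,.03,.004),(26.5,.06,.004),(28.5,.09,.005),(30,.115,.006),(32,.145,.012)]
C=[(32,.15,.19),(32,.18,.19)]
E
python3 - <<'E'
from t import *
for tz in(-5,175):
    for w in [(0,0,.18),(0,0,0)]+A+B+C:
        p,r=pose(*w,tz); j=env.ik(list(p),list(r)); print(tz,w,p.round(3),None if j is None else np.round(j,0))
E
```

```text
-5 (0, 0, 0.18) [0.528 0.018 0.248] [-10.  13.  91.  -0.  77.  85.]
-5 (0, 0, 0) [0.528 0.018 0.068] [-10.  23. 104.  -0.  53.  85.]
-5 (5, 0, 0.002) [0.531 0.017 0.086] [-10.  25.  98.  -0.  62.  85.]
-5 (10, 0, 0.003) [0.534 0.017 0.102] [-10.  27.  93.  -1.  71.  86.]
-5 (15, 0, 0.003) [0.539 0.017 0.118] [-9. 29. 87. -1. 79. 86.]
-5 (20, 0, 0.004) [0.545 0.016 0.134] [-9. 32. 81. -1. 87. 86.]
-5 (22.5, 0, 0.004) [0.549 0.016 0.141] [-9. 34. 78. -2. 91. 86.]
-5 (24.5, 0.03, 0.004) [0.522 0.018 0.147] [-9. 32. 81. -2. 92. 86.]
-5 (26.5, 0.06, 0.004) [0.496 0.02  0.152] [-9. 30. 83. -2. 93. 86.]
-5 (28.5, 0.09, 0.005) [0.469 0.023 0.159] [-9. 29. 86. -2. 94. 86.]
-5 (30, 0.115, 0.006) [0.447 0.025 0.164] [-9. 28. 88. -2. 95. 86.]
-5 (32, 0.145, 0.012) [0.421 0.027 0.175] [-10.  26.  90.  -2.  96.  86.]
-5 (32, 0.15, 0.19) [0.416 0.027 0.353] [-10.  18.  76.  -3. 118.  85.]
-5 (32, 0.18, 0.19) [0.386 0.03  0.353] [-10.  15.  80.  -3. 117.  85.]
175 (0, 0, 0.18) [0.528 0.018 0.248] [-10.  13.  91.   0.  77. -95.]
175 (0, 0, 0) [0.528 0.018 0.068] [-10.  23. 104.   0.  53. -95.]
175 (5
[... 173 characters left out ...]
 [ -9.  29.  87.  -1.  79. -94.]
175 (20, 0, 0.004) [0.545 0.016 0.134] [ -9.  32.  81.  -1.  87. -94.]
175 (22.5, 0, 0.004) [0.549 0.016 0.141] [ -9.  34.  78.  -2.  91. -94.]
175 (24.5, 0.03, 0.004) [0.522 0.018 0.147] [ -9.  32.  81.  -2.  92. -94.]
175 (26.5, 0.06, 0.004) [0.496 0.02  0.152] [ -9.  30.  83.  -2.  93. -94.]
175 (28.5, 0.09, 0.005) [0.469 0.023 0.159] [ -9.  29.  86.  -2.  94. -94.]
175 (30, 0.115, 0.006) [0.447 0.025 0.164] [ -9.  28.  88.  -2.  95. -94.]
175 (32, 0.145, 0.012) [0.421 0.027 0.175] [-10.  26.  90.  -2.  96. -94.]
175 (32, 0.15, 0.19) [0.416 0.027 0.353] [-10.  18.  76.  -3. 118. -95.]
175 (32, 0.18, 0.19) [0.386 0.03  0.353] [-10.  15.  80.  -3. 117. -95.]
```

```bash
python3 - <<'E'
from t import *
p,r=pose(0,0,.18);env.goto(list(p),list(r))
p,r=pose(0,0,.03);env.servo_line(list(p),speed=.12)
p,r=pose(0,0,0);print(env.servo_line(list(p),speed=.04,guard=6),env.state()['ee_pos'])
env.grasp(60);s=env.state();print(s['width'],s['force'],s['time'])
for w in A:
    p,r=pose(*w)
    if env.servo_line(list(p),list(r),speed=.05,guard=15): print('GUARD',w,env.state()['force']);break
    print(w,env.state()['force'].round(1))
env.sleep(.4);s=env.state();print(s['width'],s['force'],s['time'])
cv2.imwrite('pics/s4.png',cv2.resize(env.get_image('side')[110:300,200:440,::-1],None,fx=3,fy=3,interpolation=cv2.INTER_CUBIC))
E
```

```text
False [0.52847742 0.01755198 0.06758369]
0.016325769282692963 [-0.27131226  0.85328922  2.74516918] 12.5083
(5, 0, 0.002) [ 0.1  0.7 -1.2]
(10, 0, 0.003) [ 0.4  0.3 -1.3]
(15, 0, 0.003) [-1.2 -0.4 -1. ]
(20, 0, 0.004) [ 0.5 -0.5 -1.2]
(22.5, 0, 0.004) [-0.   0.6 -1.6]
0.01615935910350897 [-0.4898637   0.25587193 -1.87442008] 15.1917
```

View pics/s4.png

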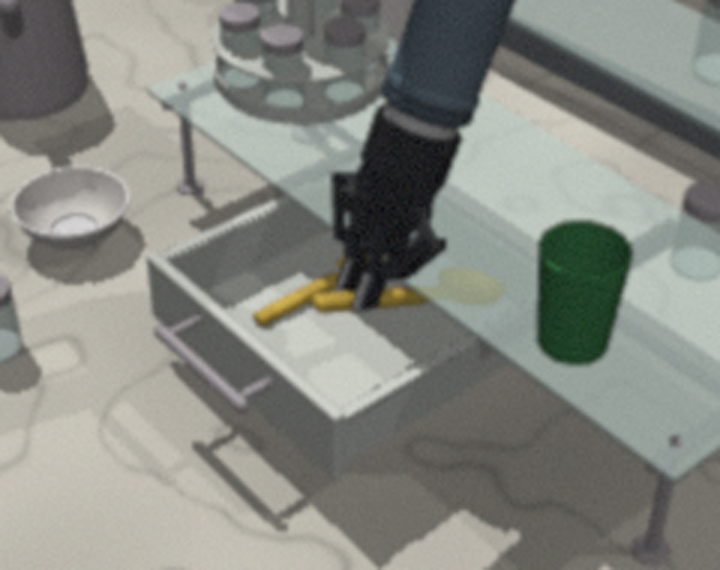

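The spoon is gripped and tilted. Its end is at crop (318,300), i.e. pixel (306,210), with the bowl at crop (468,287) under the glass. I'll compare this with the predicted pose before drawing.

```bash
python3 - <<'E'
from t import *
c=env.camera_model('side')
for th in(14,18,22.5):
    r=Ro.from_rotvec(np.radians(th)*n);tcp,_=pose(22.5,0,.004)
    q=np.array([-(.23-S)*1,GZ-.05])
    # spoon angle th about the grip
    g=lambda x,z: tcp+r.apply((x-.045)*d+[0,0,z-(GZ-.05)])
    e=g(0,.007);b=g(.192,.008)
    print(th,'end',(pix(c,e)-[200,110])*3,e[2],'bowl',(pix(c,b)-[200,110])*3,b[2])
E
```

```text
14 end [312.05623372 308.49713417] 0.14166270698257621 bowl [474.93359917 267.4154706 ] 0.096183998753716
18 end [312.17707308 305.52700165] 0.14488399813226263 bowl [471.46050766 276.87408909] 0.08650379172856788
22.5 end [312.57135377 302.07182166] 0.14848434617154965 bowl [466.95959216 287.5010003 ] 0.0759330066899637
```

The match is exact at 22.5°, so there was no slip. Next I draw it out.

```bash
python3 - <<'E'
from t import *
for w in B+C:
    p,r=pose(*w)
    if env.servo_line(list(p),list(r),speed=.06 if w in B else .12,guard=7 if w in B else 12): print('GUARD',w,env.state()['ee_pos'],env.state()['force']);break
    print(w,env.state()['force'].round(1))
env.sleep(.5);s=env.state();print(s['width'],s['force'],s['time'],s['ee_pos'])
a=[cv2.resize(env.get_image(n)[y:y+260,x:x+320,::-1],None,fx=1.25*1.0,fy=1.25) for n,x,y in(('side',140,20),('top',160,90))]
cv2.imwrite('pics/f.png',np.hstack(a))
c=env.camera_model('side');ct=env.camera_model('top')
r=Ro.from_rotvec(np.radians(32)*n);tcp=s['ee_pos']
for nm,x,z in(('end',0,.007),('bowl',.192,.008),('tip',.23,0)):
    q=tcp+r.apply((x-.045)*d+[0,0,z-(GZ-.05)]);print(nm,q.round(3),((q[:2]-O)@ex).round(3),(pix(c,q)-[140,20])*1.25,(pix(ct,q)-[160,90])*1.25+[400,0])
E
```

```text
(24.5, 0.03, 0.004) [ 0.1 -1.  -1.1]
(26.5, 0.06, 0.004) [ 0.1 -0.1 -0.5]
(28.5, 0.09, 0.005) [ 0.  -0.5 -1.6]
(30, 0.115, 0.006) [ 0.4 -0.2 -0.9]
(32, 0.145, 0.012) [-0.4  0.5 -1.1]
(32, 0.15, 0.19) [ 1.  -0.6 -1.3]
(32, 0.18, 0.19) [ 0.3  0.2 -1.6]
0.016047012533522084 [ 0.75359281 -1.32414202 -1.01313388] 20.7417 [0.38639632 0.02997973 0.35277858]
end [0.343 0.034 0.368] -0.257 [124.86131941 175.08186237] [580.91430304 244.3270003 ]
bowl [0.506 0.02  0.267] -0.093 [205.54034423 190.40792263] [590.82280633 153.80769547]
tip [0.533 0.017 0.24 ] -0.065 [217.28857797 196.65554458] [592.32182257 141.49643644]
```

View pics/f.png

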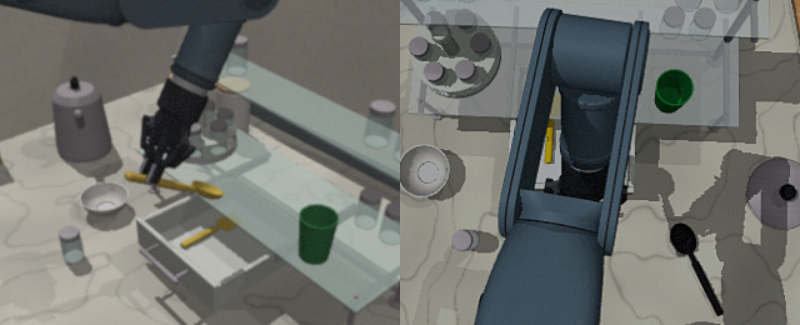

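The spoon is clear in the air. In the side view its end is at (127,177) and its bowl at (206,189), both matching the prediction. The tray is open, the spatula is in it, and the cup, bowl and jar are in place. I'm handing in.

```bash
python3 -c "
from station import env
print(env.state()['joint_velocities'].round(2)); env.job_done(); print(env.state()['time'])"
```

```text
[ 0.07 -0.1  -0.    0.04  0.06 -0.1 ]
the job is handed in; nothing more can be done
the job is handed in; nothing more can be done
```

I pulled the tray out to its stop, drew the long yellow spoon out at a slant, and handed the job in at about 21 s with the gripper still holding it.

- **Tray:** I hooked one finger behind the bar and pulled until the stop. The gripper's stopping point matched the prediction for a fully open tray (rack x -0.222 m).
- **Spoon:** I gripped it 45 mm from the handle end at 60 N. I raised the handle to 22.5° with the bowl still under the glass, then drew it out while tilting to 32° and lifted it. The tool force stayed within about 2 N at every waypoint of the tilt and draw, and none of the stop limits (15 N tilting, 7 N drawing, 12 N lifting) tripped.
- **Last check:** In the side view the spoon's end and bowl were within about 2–3 pixels of the computed pose, so there was no visible slip. The handle end is at z 0.37 m and the bowl at 0.27 m, 93 mm in front of the glass. The lowest point is about 0.24 m, 11 cm above the glass. The spoon touches nothing else. The tray is open with the spatula in it, and the cup, bowl and jar look undisturbed.
- **Anomaly:** The first move down onto the bar stopped early on its 5 N limit, 3 mm short, from a light touch near the bar or panel. I raised 3 mm and the pull then worked normally.
- **Not confirmed:** In the final top view the arm hid the spoon, so that check rests on the side view alone.

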